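# Assemble a keyed arbor and clamp plates on a drive pulley

## Task

Stack the steel spacer and then the red-brown friction plate squarely on the pulley's square hub, edges in line with the hub. Then take the keyed arbor from its wooden stand, push its shaft down through the plates into the bore, turning it until the key slips into the keyway, and keep pushing against the spring until its flange is fully down on the plates. Finish while still gripping the arbor by its head and holding it pressed home; leave the other things on the bench alone.

Things in the scene. Friction and masses are not known exactly. Their poses are not given: they have to be found in the camera images.
- wrench: bystander: steel wrench 170 long, lying flat between the robot and the pulley
- screwdriver: bystander: screwdriver 190 long, lying on the table to the left of the stand
- hammer: bystander: hammer 280 long, lying beyond the pulley
- oil_can: bystander: closed green can, 60 diameter, 100 tall, standing; origin under its centre
- collar: bystander: brass shaft collar, 44 diameter, 18 high, flat on the table; origin under its centre
- bolt_tray: bystander: empty blue open tray 120 x 90 x 30; origin under its centre
- bar_stock: bystander: dark steel round bar, 25 diameter, 110 long, lying on the table
- bore_mouth (a point): centre of the bore's mouth, in the top face of the fixed pulley's square hub, 60 above the table. Hub: 60 x 60, sides along this point's x and y (z up), 15 proud of the pulley's rim. Bore 22 across, 45 deep, with a keyway on the +x side, 8.5 wide, to 16.5 from the axis, full depth
- hub: the drive pulley that carries the hub: aluminium, 110 diameter, rim top 45 above the table, on a round dark base of 124 diameter; axis upright, fixed, cannot turn. Origin on the table under the bore, x towards the keyway. Red marks on the rim and on the hub's side show the keyway's direction, also when plates lie on the hub
- ejector (a joint): brass spring-loaded pin in the bore, 16 diameter: 0 at rest, its top 24 below the hub's face; grows (m) as it is pressed down, to at most 0.012, about 0.010 with the arbor home. It pushes up with 7 N at 0 and 12 N at 0.010, more than the arbor's weight: let go, the arbor rises
- spacer_c (a point): centre (half-way up) of the bare steel spacer plate: 60 x 60 x 12, with a 42 hole through the middle, about 0.17 kg, lying flat on the table; z up, x and y along its sides
- friction_plate_c (a point): centre (half-way up) of the red-brown friction plate: 60 x 60 x 12, with a 42 hole through the middle, about 0.10 kg, lying flat on the table; z up, x and y along its sides
- arbor_head (a point): centre of the keyed steel arbor's square head, to grip it by: 24 x 24, 45 tall, sides along x and y, z up. About 0.35 kg. A red stripe on the head's top and on the flange points to the key's side (+x). Fully home on both plates this point is 54.5 above the bore mouth; with the key still standing on the hub's face it is 76.5 above
- arbor_tip (a point): centre of the arbor's lower end, 88.5 below the head's centre. Under the head: a round flange, 54 diameter, 8 thick, underside 58 above this point; then the shaft, 20 diameter, its last 6 tapered to 13. A brass key 6 wide, on the +x side, reaches 14.5 from the axis and runs from 12 to 34 above this point
- stand: fixed wooden block 75 x 75, 66 tall, with a loose 33 hole in which the arbor's shaft hangs upright, flange on the block's top; lift it 60 straight up to clear. Origin under its centre, on the table
Not all that is in view belongs to the job. Of the things that look like the part that bears spacer_c, the larger one is meant. Of the things that look like the hub, the larger one is meant.

How it is judged:
On the way, in this order (a step that is already met when the one before it is completed fails the run):
1. the steel spacer lies squarely on the hub, let go (horizontal distance between spacer_c and bore_mouth below 0.0055 m and z of spacer_c in the frame of bore_mouth between 0.003 and 0.009 m and angle between spacer_c's own z axis and vertical below 0.06 rad and (angle between the x axis of spacer_c and the x axis of bore_mouth, either way round below 0.13 rad or angle between the x axis of spacer_c and the y axis of bore_mouth, either way round below 0.13 rad) and contact force between the fingers and spacer below 0.1 N and linear speed of spacer below 0.02 m/s), for 0.2 s.
2. the friction plate lies squarely on the spacer, let go (all of step 1 and horizontal distance between friction_plate_c and bore_mouth below 0.0055 m and z of friction_plate_c in the frame of bore_mouth between 0.015 and 0.021 m and angle between friction_plate_c's own z axis and vertical below 0.06 rad and (angle between the x axis of friction_plate_c and the x axis of bore_mouth, either way round below 0.13 rad or angle between the x axis of friction_plate_c and the y axis of bore_mouth, either way round below 0.13 rad) and contact force between the fingers and friction_plate below 0.1 N and linear speed of friction_plate below 0.02 m/s), for 0.2 s.
3. the arbor's key is in the keyway (horizontal distance between arbor_head and bore_mouth below 0.005 m and z of arbor_head in the frame of bore_mouth below 0.072 m and angle between the x axis of arbor_head and the x axis of bore_mouth, either way round below 0.3 rad), for 0.05 s.
At the end, for the whole second after the job is handed in: Spacer on hub, friction plate on spacer: each within 5.5 mm of centre, flat, edges within 0.13 rad of the hub's; arbor upright, key in keyway, within 2.5 mm of fully home, ejector pressed over 7 mm, arbor still; fingers still grip the head (over 3 N, grasp point below the head's top) (horizontal distance between each of spacer_c, friction_plate_c and bore_mouth below 0.0055 m and z of spacer_c in the frame of bore_mouth between 0.003 and 0.009 m and angle between each of spacer_c, friction_plate_c's own z axis and vertical below 0.06 rad and (angle between the x axis of spacer_c and the x axis of bore_mouth, either way round below 0.13 rad or angle between the x axis of spacer_c and the y axis of bore_mouth, either way round below 0.13 rad) and z of friction_plate_c in the frame of bore_mouth between 0.015 and 0.021 m and (angle between the x axis of friction_plate_c and the x axis of bore_mouth, either way round below 0.13 rad or angle between the x axis of friction_plate_c and the y axis of bore_mouth, either way round below 0.13 rad) and horizontal distance between arbor_head and bore_mouth below 0.004 m and z of arbor_head in the frame of bore_mouth between 0.051 and 0.057 m and angle between arbor_head's own z axis and vertical below 0.08 rad and angle between the x axis of arbor_head and the x axis of bore_mouth, either way round below 0.3 rad and value of joint ejector above 0.007 m and linear speed of arbor below 0.02 m/s and contact force between the fingers and arbor above 3 N and z of the grasp point in the frame of arbor_head below 0.024 m); the arm keeps its last pose, push and grip.
It fails at once if another thing on the bench is pushed more than 30 mm from its place (distance of any of wrench, screwdriver, hammer, oil_can, collar, bolt_tray, bar_stock from where it was at the start of the episode above 0.03 m).
It also fails if it takes over 72 s, if anything falls off the work surface, if the arm or the gripper's body presses on something with over 40 N, if the wrist force passes 120 N, or if a joint passes its speed limit or range.

## Robot

A 7-joint arm with a two-finger parallel gripper is mounted at the origin on the work surface. World frame = base frame: x ahead of the robot, y to its left, z up, the work surface at z = 0. Lengths are in m, angles in rad, forces in N, time in s.
With the tool pointing down it reaches from about 0.4 to 0.9 m from the base axis. Payload 5.5 kg.
Tool frame: the origin (TCP) lies midway between the tips of the shut fingers; the grasp point (between the pads) lies 19 mm behind it (tcp_to_grasp is the distance from the TCP to the grasp point, in m); z points along the fingers, x is the direction in which the jaws open and shut, and the axes are right-handed (so a half turn about z gives the same grasp; the last joint's range is limited). The gripper opens to 85 mm and grips with 20 to 120 N. Pads are 22 mm wide; open, the fingers measure 114 mm over their backs; the gripper's body (76 mm by 85 mm) begins 54 mm behind the grasp point. The pads swing forward as they close: fully open they stand 13 mm farther back than shut.
Start: joints at [1.366, 0.501, -0.427, 1.55, 0.221, 1.138, -0.21], TCP at [0.293, -0.58, 0.198] pointing down, gripper open.
Joint ranges: [-2.88, 2.88], [-0.31, 2.03], [-1.54, 1.56], [0.2, 2.42], [-1.41, 4.55], [0.19, 2.02], [-2.57, 2.57]. Speed limits (rad/s): [2.57, 2.57, 3.14, 3.14, 3.14, 3.14, 3.14].

## Interface

Orientations are given as a rotation vector (axis times angle).
In Python, from cell import get_obs, get_image, calibration, hand_in, tcp_to_grasp gives the robot as it stands. The module is installed in compiled form; this text tells all that it offers.
- The arm moves only by the shell command python3 -m handwheel 'ROWS' [FORCE]. ROWS is JSON, a list of rows, each a list of 7 numbers: the shift along the world's x, y, z in m, then the turn, a rotation vector about the world's x, y, z in degrees, then the opening, from 0 (shut) to 1 (fully open). A call has 1 to 10 rows; each row shifts and turns the commanded pose from where the row before left it; what a row does not reach is not made up. A row lasts 1/10 s, in which the tool goes at most 50 mm and 8.59 degrees, less where a joint would pass 70% of its speed; a pose out of reach is approached as far as the arm can. A call with a gripper value outside its range is refused whole. The fingers move at their own pace and stop on an object; FORCE is the grip in N (left out, the last holds). Time passes only in rows, so rows that do not move let the fingers close. It gives the time, the measured TCP pose, the force and the opening at its end, in the units of the state.
- get_obs(): the state, without advancing time (a new reading comes with each control period).
- get_image(name): name is "scene" or "top" or "wrist"; returns the picture (420x560x3 uint8, blue, green, red); there is no depth.
- calibration(name): a dict with "vertical_fov" (degrees; the focal length in pixels is half the picture's height over the tangent of half this angle, whatever the lens; pixels are square), "cx", "cy" (the principal point, pixels), "k1" (the pictures are not rectified: a ray, as slopes to the right and down, at radius r is drawn at 1 + k1 r^2 times it, then the intrinsics apply), "R" (3x3) and "t" (3): a world point X has camera coordinates R X + t; the wrist camera has in their place "T_tool_cam" (4x4, takes a point from camera to tool coordinates, whose origin is the TCP and whose axes are the tool frame's). Camera axes: x right, y down, z forward; pixel columns grow to the right and rows downward; lengths in m; the calibration is good to about 2 mm. A picture is of the moment at which its call begins: read the wrist's pose just before it. calibration takes no time and is no camera call.
- hand_in(): hands the job in, once; it reports no verdict.
The state is a dict: "time": time; "qpos": joint angles; "joint_velocities": joint speeds; "joint_torque": joint torques, N m; "position": TCP position; "tcp_rot": TCP orientation; "wrist_force": force on the tool from outside, world axes, zero at the start; "moment": the same for the moment, N m; "opening": finger opening in m.
Only numpy, scipy, OpenCV 4.12 (cv2) and the standard library are available. Lean on these libraries where they do the work, as an engineer would, in place of code of your own. Each camera call takes 0.05 s, during which the arm holds its last target. There are 200 camera calls.

## Working session

There is one attempt and no reset: what is moved stays moved. The work goes in short steps, Python scripts to look and compute and a shell command to move; the robot and the scene stay as the last step left them, time stands still between calls to the robot, and variables do not carry over. Pictures are saved under pics/ and viewed, about 8 in all and at most 12, crops included, and the job is handed in when it is done.

```bash
mkdir -p pics
cat > h.py <<'E'
import numpy as np, cv2
from scipy.spatial.transform import Rotation as Ro
from cell import *
def KD(c):
    f=210/np.tan(np.radians(c["vertical_fov"])/2)
    return np.array([[f,0,c["cx"]],[0,f,c["cy"]],[0,0,1.]]), np.array([c["k1"],0,0,0,0.])
def cam(name,obs=None):
    c=calibration(name);K,D=KD(c)
    if "R" in c: R=np.array(c["R"]);t=np.array(c["t"])
    else:
        o=obs or get_obs(); T=np.eye(4);T[:3,:3]=Ro.from_rotvec(o["tcp_rot"]).as_matrix();T[:3,3]=o["position"]
        M=np.linalg.inv(T@np.array(c["T_tool_cam"]));R=M[:3,:3];t=M[:3,3]
    return K,D,R,t
def p2w(cm,uv,z):
    K,D,R,t=cm
    uv=np.array(uv,float).reshape(-1,1,2)
    n=cv2.undistortPoints(uv,K,D)[:,0]
    d=np.c_[n,np.ones(len(n))]@R; C=-R.T@t
    return C+d*((z-C[2])/d[:,2])[:,None]
def w2p(cm,X):
    K,D,R,t=cm
    return cv2.projectPoints(np.array(X,float).reshape(-1,1,3),cv2.Rodrigues(R)[0],t,K,D)[0][:,0]
E
python3 - <<'E'
from h import *
a=get_image("scene");b=get_image("top")
cv2.imwrite("pics/scene.png",a);cv2.imwrite("pics/top.png",b)
for n in("scene","top","wrist"):print(n,calibration(n))
o=get_obs();print(o,tcp_to_grasp)
E
```

```text
scene {'vertical_fov': 53.67433425825692, 'cx': 280.82867042198615, 'cy': 209.32449479031771, 'k1': -0.06268532683571124, 'R': array([[ 0.79707598,  0.60387324,  0.00264454],
       [ 0.32970639, -0.43151511, -0.83969542],
       [-0.50592844,  0.67017297, -0.5430512 ]]), 't': array([-0.5022605 , -0.12081562,  1.29450723])}
top {'vertical_fov': 52.2462217045124, 'cx': 277.1936204237964, 'cy': 214.51495556627032, 'k1': 0.018058484588917297, 'R': array([[ 0.02605669, -0.9996125 ,  0.00979292],
       [-0.9858495 , -0.02731823, -0.16539191],
       [ 0.16559535, -0.00534478, -0.9861793 ]]), 't': array([-0.01434424,  0.60315145,  1.00196763])}
wrist {'vertical_fov': 65.51646586556123, 'cx': 276.34493578861753, 'cy': 206.39073732915548, 'k1': -0.07143663545333173, 'T_tool_cam': array([[ 9.99999729e-01,  6.49952163e-04, -3.45563965e-04,
        -6.89002041e-05],
       [-5.24094053e-04,  9.58296880e-01,  2.85774064e-01,
        -7.18327190e-02],
       [ 5.16892341e-04, -2.85773806e-01,  9.58296961e-01,
        -1.75939954e-01],
       [ 0.00000000e+00,  0.00000000e+00,  0.00000000e+00,
         1.00000000e+00]])}
{'time': 0.1, 'qpos': array([ 1.36619064,  0.50173549, -0.4267618 ,  1.5513199 ,  0.22079127,
        1.13828966, -0.21029591]), 'joint_velocities': array([ 0.00010817, -0.00186725,  0.00035135, -0.00218925,  0.00305968,
        0.00217481,  0.00062448]), 'joint_torque': array([-1.10941535e-02, -5.70811987e+01, -5.83890796e+00, -2.81746513e+01,
        1.03523524e-02,  5.60325425e-03, -7.35832344e-06]), 'position': array([ 0.29274835, -0.57960145,  0.19718136]), 'tcp_rot': array([-2.67503194e+00,  1.64557813e+00,  2.24407234e-03]), 'wrist_force': array([-1.3197991 ,  0.08678309,  0.13024814]), 'moment': array([0.0582469 , 0.03639662, 0.00241393]), 'opening': 0.08537870275477145} 0.0187
```

View pics/scene.png

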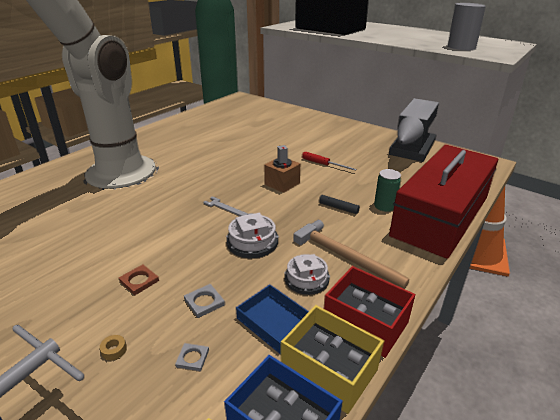

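View pics/top.png

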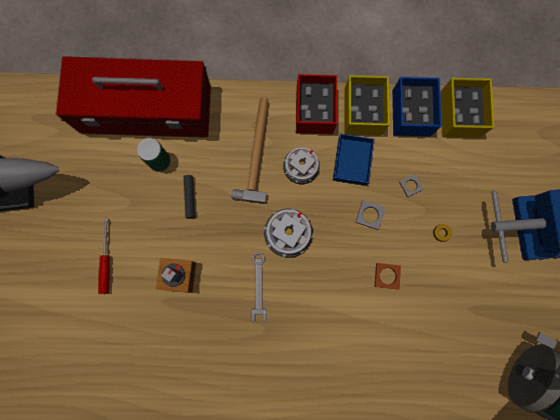

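Candidates in the top picture:
- Hub: (289,232), larger, or (301,165), smaller. I choose (289,232).
- Spacer: (370,215), larger, or (411,186), smaller. I choose (370,215).
- Friction plate: (388,276).
- Arbor and stand: (174,274).

I'll check these in a close crop and measure the plates by segmentation.

Run:
```python
from h import *
b=cv2.imread("pics/top.png");cm=cam("top")
hsv=cv2.cvtColor(b,cv2.COLOR_BGR2HSV)
c1=cv2.resize(b[160:300,255:435],None,fx=4,fy=4,interpolation=cv2.INTER_CUBIC)
cv2.imwrite("pics/crop1.png",c1)
def seg(mask,x0,y0,x1,y1,z,name):
    m=np.zeros_like(mask);m[y0:y1,x0:x1]=mask[y0:y1,x0:x1]
    cs=cv2.findContours(m,cv2.RETR_EXTERNAL,cv2.CHAIN_APPROX_NONE)[0]
    c=max(cs,key=cv2.contourArea)
    W=p2w(cm,c[:,0],z)[:,:2]
    r=cv2.minAreaRect((W*1000).astype(np.float32));print(name,r, c[:,0].mean(0))
print(hsv[262:290,388,:][::3],hsv[215,355:388][::3])
grey=((hsv[...,1]<60)&(hsv[...,2]>90)).astype(np.uint8)*255
H,S,V=cv2.split(hsv)
red=(((H<9)|(H>172))&(S>120)).astype(np.uint8)*255
seg(grey,350,195,392,235,.012,"spacer");seg(grey,398,170,425,200,.012,"small")
seg(red,370,255,405,295,.012,"friction")
seg(grey,260,205,316,258,.052,"hub");
```

```text
[[ 19 124 140]
 [ 11 217 114]
 [ 18 128 129]
 [ 18 129 134]
 [ 18 134 129]
 [ 18 131 130]
 [ 18 133 134]
 [ 19 130 133]
 [ 10 202 115]
 [ 18 128 128]] [[ 18 134 137]
 [145  15  99]
 [150   5 109]
 [ 18 136 137]
 [ 18 128 137]
 [ 18 128 140]
 [ 18 128 141]
 [ 18 132 143]
 [160   8  95]
 [  0  12 106]
 [ 19 130 141]]
spacer ((617.5197143554688, -235.9469451904297), (60.687232971191406, 59.5675048828125), 72.77556610107422) [370.52380952 214.08333333]
small ((697.343505859375, -341.794677734375), (42.77162551879883, 42.82826614379883), 27.794660568237305) [410.90909091 184.85454545]
friction ((437.75689697265625, -282.7621765136719), (0.0, 0.0), 0.0) [390. 286.]
hub ((563.0601196289062, -24.892189025878906), (109.74776458740234, 109.04618835449219), 64.45660400390625) [287.52112676 230.28169014]
```

View pics/crop1.png

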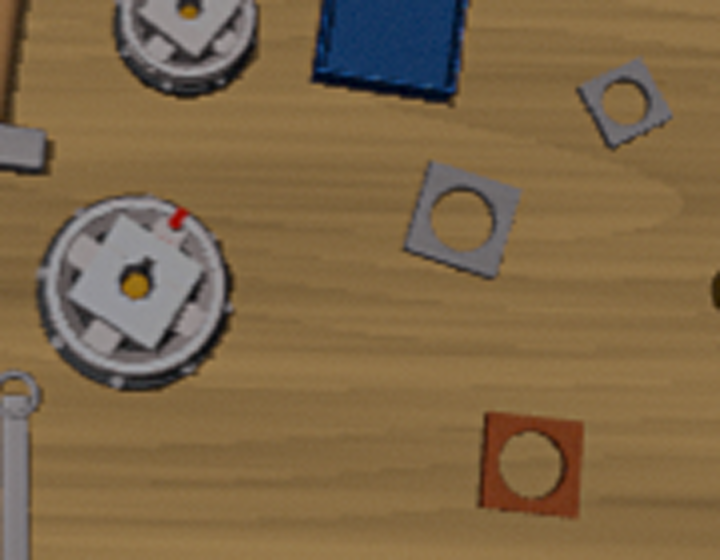

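The crop confirms the choices: large hub at crop (136,283) with its red mark at (179,218), large spacer at (463,221), and friction plate at (531,464). Next I'll get the angles.

Run:
```python
from h import *
b=cv2.imread("pics/top.png");cm=cam("top")
H,S,V=cv2.split(cv2.cvtColor(b,cv2.COLOR_BGR2HSV))
m=((H<15)&(S>170)).astype(np.uint8);mm=np.zeros_like(m);mm[255:298,368:408]=m[255:298,368:408]
c=max(cv2.findContours(mm,0,1)[0],key=cv2.contourArea)[:,0]
print("fric",cv2.minAreaRect((p2w(cm,c,.012)[:,:2]*1000).astype(np.float32)))
q=np.array([[130,210],[205,265],[152,350],[68,290]])/4+[255,160]
Q=p2w(cm,q,.06);print(Q,Q.mean(0)); d=np.roll(Q,-1,0)-Q
print(np.linalg.norm(d[:,:2],axis=1),np.degrees(np.arctan2(d[:,1],d[:,0])))
r=p2w(cm,np.array([[179,218]])/4+[255,160],.045)[0]-Q.mean(0);print("mark",np.degrees(np.arctan2(r[1],r[0])),r)
bore=p2w(cm,np.array([[136,283]])/4+[255,160],.036);print(bore)
print("arbor",p2w(cm,[174,272],.118), p2w(cm,[172,290],.066))
cv2.imwrite("pics/arb.png",cv2.resize(b[250:300,145:205],None,fx=6,fy=6,interpolation=cv2.INTER_CUBIC))
```

```text
fric ((462.7145690917969, -276.7496337890625), (61.30047607421875, 59.09877014160156), 85.24925994873047)
[[ 0.60736218 -0.02305395  0.06      ]
 [ 0.57480149 -0.06925443  0.06      ]
 [ 0.52237282 -0.03815545  0.06      ]
 [ 0.55728204  0.01332181  0.06      ]] [ 0.56545463 -0.0292855   0.06      ]
[0.05652152 0.06095828 0.06219776 0.06189682] [-125.17501174  149.32496126   55.85690329  -35.9928145 ]
mark -31.36879694880164 [ 0.04033517 -0.02459055 -0.015     ]
[[ 0.56578466 -0.02849228  0.036     ]]
arbor [[0.45514098 0.22972078 0.118     ]] [[0.4147194  0.24349215 0.066     ]]
```

```bash
python3 -m handwheel '[[0.05,0.05,0.02,0,0,-8.5,1],[0.05,0.05,0.02,0,0,-8.5,1],[0.05,0.05,0,0,0,-8.5,1],[0.05,0.05,0,0,0,-8.5,1],[0.05,0.05,0,0,0,-8.5,1],[0.04,0.05,0,0,0,-1.5,1],[0.03,0.04,0,0,0,0,1],[0,0,0,0,0,0,1],[0,0,0,0,0,0,1]]'
```

```text
time: 1.0
position: [0.5277, -0.3267, 0.2249]
tcp_rot: [1.879, -2.517, -0.001]
wrist_force: [-1.0, -1.0, -0.9]
opening: 0.0856
```

```bash
python3 -m handwheel '[[0.045,0.045,0,0,0,-0.7,1],[0.045,0.045,0,0,0,0,1],[0,0,0,0,0,0,1],[0,0,0,0,0,0,1],[0,0,0,0,0,0,1]]'
python3 - <<'E'
from h import *
cm=cam("wrist");b=get_image("wrist");cv2.imwrite("pics/w1.png",b)
o=get_obs();print(o["position"],o["tcp_rot"])
E
```

```text
time: 1.5
position: [0.5958, -0.261, 0.2247]
tcp_rot: [1.853, -2.534, -0.0]
wrist_force: [0.2, -0.5, -0.2]
opening: 0.0857
[ 0.59574605 -0.2611396   0.22487525] [ 1.85223128e+00 -2.53512306e+00  1.18839967e-04]
```

View pics/w1.png

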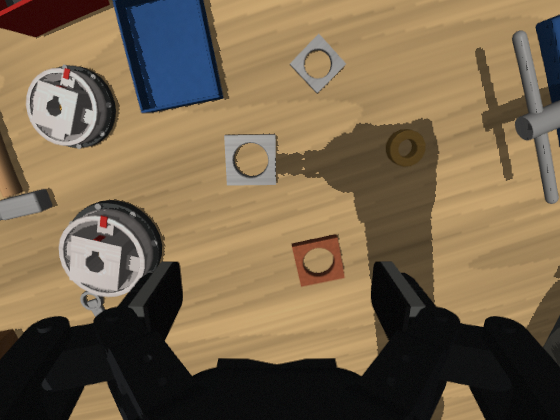

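The wrist picture shows the spacer at (251,160), the friction plate at (318,260) and the hub at (95,262). I'll measure all three from this frame.

```bash
cat >> h.py <<'E'
def rect(mask,box,z,cm):
    x0,y0,x1,y1=box;m=np.zeros_like(mask);m[y0:y1,x0:x1]=mask[y0:y1,x0:x1]
    c=max(cv2.findContours(m,cv2.RETR_EXTERNAL,cv2.CHAIN_APPROX_NONE)[0],key=cv2.contourArea)[:,0]
    return cv2.minAreaRect((p2w(cm,c,z)[:,:2]*1000).astype(np.float32))
E
python3 - <<'E'
from h import *
cm=cam("wrist",dict(position=[0.5958,-.2611,.2248],tcp_rot=[1.8525,-2.535,0]))
b=cv2.imread("pics/w1.png");H,S,V=cv2.split(cv2.cvtColor(b,cv2.COLOR_BGR2HSV))
print(V[160,220:285:4],S[160,220:285:4])
g=((S<60)&(V>120)).astype(np.uint8)
print("spacer",rect(g,(215,125,290,195),.012,cm))
r=((H<15)&(S>160)).astype(np.uint8)
print("fric",rect(r,(285,230,350,295),.012,cm))
cv2.imwrite("pics/hubw.png",cv2.resize(b[190:305,45:170],None,fx=5,fy=5,interpolation=cv2.INTER_CUBIC))
E
```

```text
[160 158 171 119  91 174 180 180 179 177 177 180 140 159  84  85  85] [112 110   9   9 112 110 111 111 111 111 109 112  35   8 112 114 111]
spacer ((618.1498413085938, -235.83828735351562), (60.02730178833008, 58.858455657958984), 72.28295135498047)
fric ((466.2331848144531, -277.9327392578125), (58.056095123291016, 63.11088180541992), 85.37020874023438)
```

View pics/hubw.png

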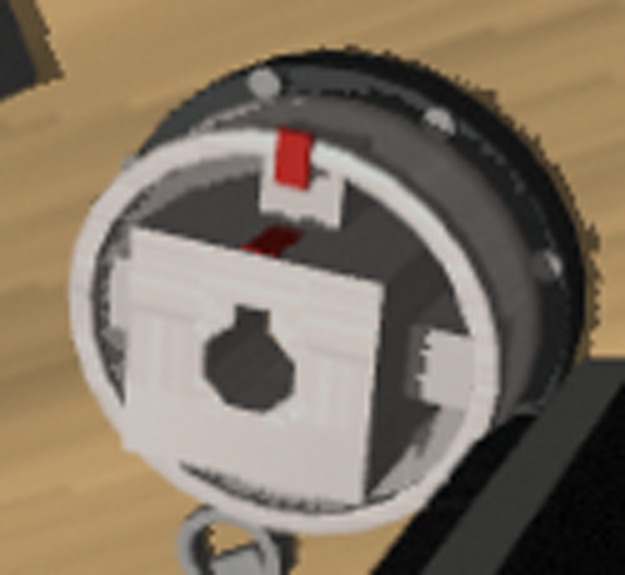

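```bash
python3 - <<'E'
from h import *
cm=cam("wrist",dict(position=[0.5958,-.2611,.2248],tcp_rot=[1.8525,-2.535,0]))
f=lambda a:np.array(a)/5.+[45,190]-.4
Q=p2w(cm,f([[132,230],[383,287],[362,502],[122,447]]),.06);d=np.roll(Q,-1,0)-Q
print(Q.mean(0),np.linalg.norm(d,axis=1),np.degrees(np.arctan2(d[:,1],d[:,0])))
k=p2w(cm,f([[253,308],[249,360],[293,158]]),.06);print(k)
E
python3 -m handwheel '[[0.022,0.025,-0.02,0,0,0,1],[0,0,-0.045,0,0,0,1],[0,0,-0.045,0,0,0,1],[0,0,-0.045,0,0,0,1],[0,0,-0.03,0,0,0,1],[0,0,-0.025,0,0,0,1],[0,0,0,0,0,0,1],[0,0,0,0,0,0,1],[0,0,0,0,0,0,1]]' 40
```

```text
[ 0.56528027 -0.02648818  0.06      ] [0.05999701 0.05837606 0.06013442 0.05833398] [-120.80800875  148.58636686   59.15035106  -31.54902235]
[[ 0.57921365 -0.03499397  0.06      ]
 [ 0.56744046 -0.02772977  0.06      ]
 [ 0.60975962 -0.06128836  0.06      ]]
time: 2.45
position: [0.6207, -0.2346, 0.0174]
tcp_rot: [-1.856, 2.533, -0.004]
wrist_force: [-0.2, 0.4, 0.3]
opening: 0.0854
```

```bash
python3 -m handwheel '[[-0.002,-0.001,-0.008,0,0,0,1],[0,0,-0.009,0,0,0,1],[0,0,0,0,0,0,1],[0,0,0,0,0,0,0],[0,0,0,0,0,0,0],[0,0,0,0,0,0,0],[0,0,0,0,0,0,0],[0,0,0,0,0,0,0],[0,0,0,0,0,0,0],[0,0,0,0,0,0,0]]' 40
```

```text
time: 3.45
position: [0.6175, -0.2342, -0.0016]
tcp_rot: [-1.858, 2.533, -0.0]
wrist_force: [0.0, -0.0, 0.4]
opening: -0.0002
```

```bash
python3 -m handwheel '[[0,0,0.03,0,0,0,0],[0,0,0.04,0,0,0,1],[0,0,0.04,0,0,0,1],[0,0,0.02,0,0,0,1],[0,0,0,0,0,0,1],[0,0,0,0,0,0,1],[0,0,0,0,0,0,1],[0,0,0,0,0,0,1]]'
python3 - <<'E'
from h import *
cm=cam("wrist");b=get_image("wrist");cv2.imwrite("pics/w2.png",b)
o=get_obs();print(o["position"],o["tcp_rot"])
E
```

```text
time: 4.25
position: [0.6163, -0.2338, 0.1265]
tcp_rot: [1.858, -2.532, -0.004]
wrist_force: [-0.7, -0.6, 0.5]
opening: 0.0856
[ 0.61647118 -0.23379749  0.12667437] [ 1.85765912 -2.53181297 -0.00359119]
```

View pics/w2.png

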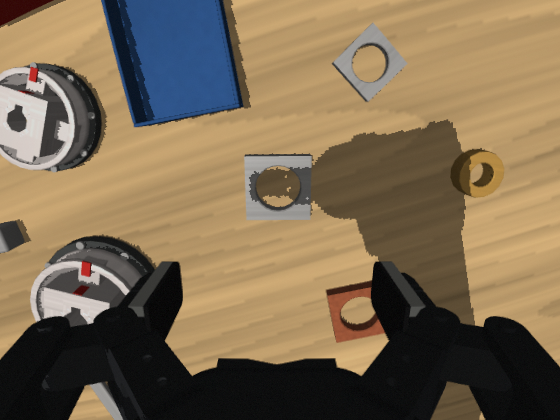

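Run:
```python
from h import *
p=[.6164,-.2338,.1266];cm=cam("wrist",dict(position=p,tcp_rot=[1.8577,-2.5318,-.0036]))
b=cv2.imread("pics/w2.png");H,S,V=cv2.split(cv2.cvtColor(b,cv2.COLOR_BGR2HSV))
g=((S<60)&(V>75)).astype(np.uint8)
print("spacer",rect(g,(235,145,318,232),.012,cm))
print(w2p(cm,[[p[0],p[1],.012],p,[p[0],p[1],.13],[.618,-.2358,.012]]))
```

```text
spacer ((617.977783203125, -236.0844268798828), (60.55405044555664, 59.23226547241211), 72.5832290649414)
[[275.82659128 190.67559436]
 [275.36111679 238.61560632]
 [275.33900661 240.89810435]
 [277.3885121  188.41824788]]
```

```bash
python3 -m handwheel '[[0.0015,-0.002,-0.03,0,0,0,0.8],[0,0,-0.045,0,0,0,0.8],[0,0,-0.03,0,0,0,0.8],[0,0,-0.02,0,0,0,0.8],[0,0,0,0,0,0,0.8],[0,0,0,0,0,0,0.8],[0,0,0,0,0,0,0.8]]' 40; python3 -m handwheel '[[0,0,-0.005,0,0,0,0.8],[0,0,0,0,0,0,0.8],[0,0,0,0,0,0,0.8]]'
```

```text
time: 5.0
position: [0.6203, -0.2364, 0.0047]
tcp_rot: [-1.858, 2.532, -0.003]
wrist_force: [1.1, 0.3, -0.3]
opening: 0.0684
time: 5.3
position: [0.6192, -0.2363, -0.0011]
tcp_rot: [-1.858, 2.533, -0.001]
wrist_force: [-0.2, -0.4, 0.6]
opening: 0.0681
```

```bash
python3 -m handwheel '[[0,0,-0.003,0,0,0,0.8],[0,0,0,0,0,0,0.8],[0,0,0,0,0,0,0.8]]' 40; python3 -m handwheel '[[0,0,-0.002,0,0,0,0.8],[0,0,0,0,0,0,0.74],[0,0,0,0,0,0,0.72]]'; python3 -m handwheel '[[0,0,0,0,0,0,0.5],[0,0,0,0,0,0,0.5],[0,0,0,0,0,0,0.5]]'
```

```text
time: 5.6
position: [0.6188, -0.2361, -0.0048]
tcp_rot: [1.858, -2.533, -0.0]
wrist_force: [-0.4, 0.2, -0.0]
opening: 0.0685
time: 5.9
position: [0.6189, -0.2361, -0.0068]
tcp_rot: [1.858, -2.533, -0.0]
wrist_force: [-0.5, -0.2, 0.7]
opening: 0.0616
time: 6.2
position: [0.619, -0.2362, -0.0066]
tcp_rot: [-1.858, 2.533, -0.0]
wrist_force: [-0.7, 0.4, 0.1]
opening: 0.0427
```

Run:
```python
from h import *
b=get_image("wrist");a=get_image("scene")
cv2.imwrite("pics/w3.png",np.hstack([cv2.resize(b[100:420,100:460],(440,391)),cv2.resize(a[250:350,150:242],(360,391),interpolation=cv2.INTER_CUBIC)]))
```

```text
(no output)
```

View pics/w3.png

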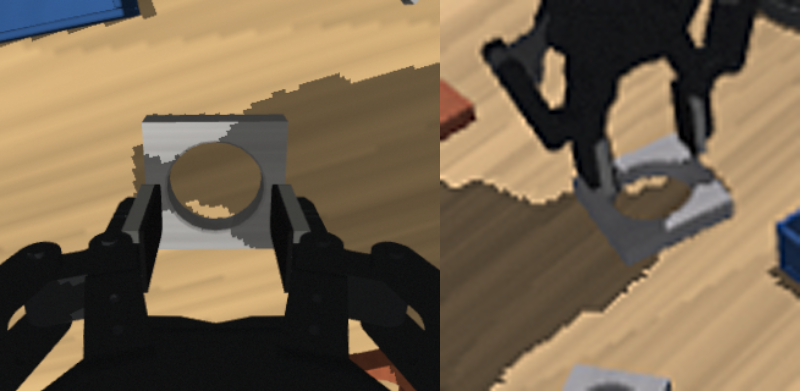

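The plate has not moved, and the tips are still hovering above it. They sit farther back than I assumed, so I'll probe downwards with the jaws just wider than the plate.

```bash
python3 -m handwheel '[[0,0,0,0,0,0,0.8],[0,0,0,0,0,0,0.8],[0,0,0,0,0,0,0.8],[0,0,-0.004,0,0,0,0.8],[0,0,0,0,0,0,0.8]]' 40; python3 -m handwheel '[[0,0,-0.004,0,0,0,0.8],[0,0,0,0,0,0,0.8]]';python3 -m handwheel '[[0,0,-0.004,0,0,0,0.8],[0,0,0,0,0,0,0.8]]'
```

```text
time: 6.8
position: [0.6184, -0.236, -0.0114]
tcp_rot: [1.858, -2.532, -0.001]
wrist_force: [-0.9, 0.2, 0.4]
opening: 0.0682
time: 7.0
position: [0.6184, -0.2359, -0.0154]
tcp_rot: [1.858, -2.533, -0.001]
wrist_force: [-0.1, -0.5, 0.5]
opening: 0.0685
time: 7.2
position: [0.6185, -0.236, -0.0193]
tcp_rot: [1.858, -2.532, -0.001]
wrist_force: [0.4, 0.1, 0.7]
opening: 0.0684
```

```bash
python3 -m handwheel '[[0,0,-0.003,0,0,0,0.8],[0,0,0,0,0,0,0.8]]' 40; python3 -m handwheel '[[0,0,-0.003,0,0,0,0.8],[0,0,0,0,0,0,0.8]]'
```

```text
time: 7.4
position: [0.6187, -0.236, -0.0221]
tcp_rot: [1.858, -2.533, -0.001]
wrist_force: [-0.4, 0.6, -0.6]
opening: 0.0683
time: 7.6
position: [0.6187, -0.2361, -0.0251]
tcp_rot: [1.858, -2.533, -0.001]
wrist_force: [0.0, 0.5, -0.5]
opening: 0.0684
```

Run:
```python
from h import *
b=get_image("wrist");a=get_image("scene")
cv2.imwrite("pics/w4.png",np.hstack([cv2.resize(b[100:420,100:460],(440,391)),cv2.resize(a[250:350,150:242],(360,391),interpolation=cv2.INTER_CUBIC)]))
```

```text
(no output)
```

View pics/w4.png

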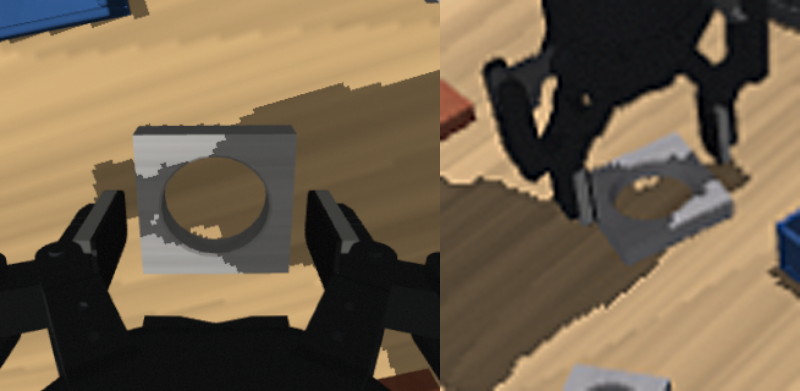

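```bash
python3 -m handwheel '[[0,0,-0.002,0,0,0,0.8],[0,0,0,0,0,0,0.8]]' 40; python3 -m handwheel '[[0,0,0,0,0,0,0.6],[0,0,0,0,0,0,0.6],[0,0,0,0,0,0,0.6]]'
```

```text
time: 7.9
position: [0.6188, -0.2361, -0.0269]
tcp_rot: [1.858, -2.533, -0.0]
wrist_force: [1.0, -1.0, -0.5]
opening: 0.0683
time: 8.2
position: [0.6197, -0.2353, -0.025]
tcp_rot: [-1.858, 2.532, 0.0]
wrist_force: [-12.1, 11.3, 41.7]
opening: 0.0524
```

```bash
python3 -m handwheel '[[0,0,0.004,0,0,0,0.8],[0,0,0,0,0,0,0.8],[0,0,0,0,0,0,0.8],[0,0,-0.006,0,0,0,0.8],[0,0,0,0,0,0,0.8]]' 40;  python3 -m handwheel '[[0,0,-0.002,0,0,0,0.8],[0,0,0,0,0,0,0.8]]'; python3 -m handwheel '[[0,0,-0.002,0,0,0,0.8],[0,0,0,0,0,0,0.8]]'
```

```text
time: 8.7
position: [0.6177, -0.236, -0.0302]
tcp_rot: [1.857, -2.532, -0.003]
wrist_force: [-0.8, 0.6, -0.4]
opening: 0.0684
time: 8.9
position: [0.6185, -0.236, -0.0313]
tcp_rot: [1.858, -2.533, -0.001]
wrist_force: [0.0, 0.4, -0.1]
opening: 0.0684
time: 9.1
position: [0.6188, -0.236, -0.033]
tcp_rot: [1.858, -2.533, -0.001]
wrist_force: [0.4, 0.1, 1.1]
opening: 0.0682
```

```bash
python3 -m handwheel '[[0,0,-0.003,0,0,0,0.8],[0,0,0,0,0,0,0.8]]' 40;  python3 -m handwheel '[[0,0,-0.002,0,0,0,0.78],[0,0,0,0,0,0,0.76]]'; python3 -m handwheel '[[0,0,0,0,0,0,0.6],[0,0,0,0,0,0,0.6],[0,0,0,0,0,0,0.6]]'
```

```text
time: 9.3
position: [0.6187, -0.2361, -0.0361]
tcp_rot: [1.858, -2.533, -0.001]
wrist_force: [-0.1, -1.2, 0.1]
opening: 0.0686
time: 9.5
position: [0.6188, -0.2361, -0.038]
tcp_rot: [1.858, -2.533, -0.0]
wrist_force: [0.2, -0.0, -1.3]
opening: 0.0651
time: 9.8
position: [0.6192, -0.2362, -0.0375]
tcp_rot: [-1.858, 2.533, -0.001]
wrist_force: [-0.5, -0.3, 1.8]
opening: 0.0586
```

Gripped at 58.6 mm. Lift and carry to a spot just short of the hub, turning into line with it.

```bash
python3 -m handwheel '[[0,0,0.02,0,0,0,0.5],[0,0,0.035,0,0,0,0.5],[0,0,0.035,0,0,0,0.5],[0,0,0.03,0,0,0,0.5],[-0.013,0.027,0,0,0,-3,0.5],[-0.013,0.027,0,0,0,-3,0.5],[-0.015,0.029,0,0,0,-3,0.5],[-0.015,0.029,0,0,0,-3,0.5],[-0.015,0.029,0,0,0,-1.8,0.5],[-0.015,0.029,0,0,0,0,0.5]]' 50
python3 -m handwheel '[[-0.015,0.029,0,0,0,0,0.5],[-0.015,0.028,0,0,0,0,0.5],[-0.015,0.027,0,0,0,0,0.5],[0,0,0,0,0,0,0.5],[0,0,0,0,0,0,0.5],[0,0,0,0,0,0,0.5]]'
python3 - <<'E'
from h import *
o=get_obs();b=get_image("wrist");cv2.imwrite("pics/w5.png",b);print(o["position"],o["tcp_rot"])
E
```

```text
time: 10.8
position: [0.5318, -0.065, 0.0821]
tcp_rot: [1.539, -2.738, -0.0]
wrist_force: [0.3, -0.4, -1.2]
opening: 0.0583
time: 11.4
position: [0.4885, 0.0168, 0.0823]
tcp_rot: [-1.539, 2.739, -0.001]
wrist_force: [0.8, 0.0, -1.6]
opening: 0.0583
[0.48845865 0.01683603 0.08231892] [-1.53896666e+00  2.73873320e+00 -1.00082862e-03]
```

View pics/w5.png

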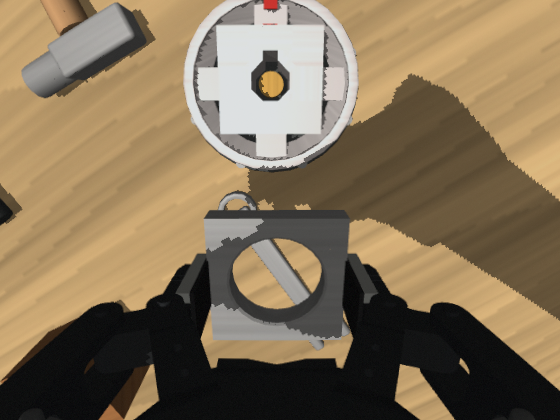

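The wrist picture shows the plate held flat at (278,275) and the hub at (270,80), with the keyway up at (270,57) and both in line. I'll refine the corners and solve the relative offset.

```bash
cat >> h.py <<'E'
def pnp(cm,q,s):
    K,D,R,t=cm;h=s/2
    P=np.array([[-h,h,0],[h,h,0],[h,-h,0],[-h,-h,0]])  # image TL,TR,BR,BL
    ok,r,tt=cv2.solvePnP(P,np.array(q,float).reshape(-1,1,2),K,D,flags=cv2.SOLVEPNP_ITERATIVE)
    M=R.T@cv2.Rodrigues(r)[0]; e=w2p((K,D,cv2.Rodrigues(r)[0],tt[:,0]),P)-q
    return (R.T@(tt[:,0]-t)), np.degrees(np.arctan2(M[1,0],M[0,0])), M[:,2], np.abs(e).max()
def sub(b,q,w=4):
    g=cv2.cvtColor(b,cv2.COLOR_BGR2GRAY)
    return cv2.cornerSubPix(g,np.array(q,np.float32).reshape(-1,1,2),(w,w),(-1,-1),(3,50,.01))[:,0]
E
python3 - <<'E'
from h import *
p=[0.48846,0.01684,0.08232];cm=cam("wrist",dict(position=p,tcp_rot=[-1.539,2.7387,-.001]))
b=cv2.imread("pics/w5.png")
h0=[[218,25],[323,26],[321,134],[219,133]];s0=[[205,219],[349,219],[344,338],[211,339]]
h=sub(b,h0);s=sub(b,s0);print(h.round(1).tolist(),s.round(1).tolist())
print("hub",pnp(cm,h,.06));print("plate",pnp(cm,s,.06))
Q=p2w(cm,h,.06);print(Q.mean(0),np.linalg.norm(np.roll(Q,-1,0)-Q,axis=1));d=Q[1]-Q[0];print(np.degrees(np.arctan2(d[1],d[0])))
for z in(.08,.095,.11,.12,.13):
  S=p2w(cm,s,z);d=S[1]-S[0];print(z,S.mean(0),np.linalg.norm(np.roll(S,-1,0)-S,axis=1).round(4),np.degrees(np.arctan2(d[1],d[0])))
E
```

```text
[[218.0, 25.0], [326.6000061035156, 24.100000381469727], [321.0, 134.0], [219.0, 133.0]] [[203.39999389648438, 218.1999969482422], [349.0, 219.0], [341.1000061035156, 335.6000061035156], [213.8000030517578, 341.6000061035156]]
hub (array([ 0.56550024, -0.02696623,  0.06241774]), np.float64(-122.06299505817444), array([0.10410159, 0.02770002, 0.99418085]), np.float64(0.7370691688706756))
plate (array([0.48703499, 0.01626748, 0.13115119]), np.float64(-121.16689753358666), array([-0.03153435, -0.03498711,  0.99889013]), np.float64(1.6973654072575641))
[ 0.56523278 -0.02715663  0.06      ] [0.06036271 0.06055158 0.06094498 0.05953833]
-120.92027885323027
0.08 [0.46211756 0.03169809 0.08      ] [0.0843 0.081  0.0841 0.0862] -121.61138266004905
0.095 [0.46948374 0.0272384  0.095     ] [0.0772 0.0742 0.0771 0.079 ] -121.61138266004905
0.11 [0.47684993 0.02277871 0.11      ] [0.0701 0.0674 0.07   0.0717] -121.61138266004905
0.12 [0.48176071 0.01980558 0.12      ] [0.0654 0.0628 0.0653 0.0669] -121.61138266004905
0.13 [0.4866715  0.01683246 0.13      ] [0.0606 0.0583 0.0605 0.062 ] -121.61138266004907
```

```bash
python3 -m handwheel '[[0.02,-0.011,0,0,0,0,0.5],[0.029,-0.016,0,0,0,0,0.5],[0.029,-0.0166,0,0,0,0,0.5],[0,0,-0.02,0,0,0,0.5],[0,0,-0.02,0,0,0,0.5],[0,0,-0.013,0,0,0,0.5],[0,0,0,0,0,0,0.5],[0,0,0,0,0,0,0.5],[0,0,0,0,0,0,0.5]]'
python3 - <<'E'
from h import *
o=get_obs();b=get_image("wrist");cv2.imwrite("pics/w6.png",b);print(o["position"],o["tcp_rot"])
E
```

```text
time: 12.35
position: [0.5669, -0.0257, 0.0303]
tcp_rot: [-1.54, 2.737, -0.001]
wrist_force: [-0.1, -0.6, -0.7]
opening: 0.0585
[ 0.56687497 -0.02574177  0.03027177] [-1.53987696e+00  2.73666532e+00 -1.42602618e-03]
```

```bash
python3 -m handwheel '[[0,-0.001,-0.004,0,0,0,0.5],[0,0,-0.002,0,0,0,0.5],[0,0,0,0,0,0,0.5],[0,0,0,0,0,0,0.5]]';python3 -m handwheel '[[0,0,-0.001,0,0,0,0.5],[0,0,0,0,0,0,0.5]]'
```

```text
time: 12.8
position: [0.5659, -0.0267, 0.0233]
tcp_rot: [1.541, -2.738, 0.0]
wrist_force: [-0.0, 0.8, -2.0]
opening: 0.0587
time: 13.0
position: [0.5662, -0.0267, 0.0226]
tcp_rot: [-1.541, 2.738, -0.0]
wrist_force: [-0.4, -0.3, 1.1]
opening: 0.0587
```

```bash
python3 -m handwheel '[[0,0,0,0,0,0,0.8],[0,0,0,0,0,0,0.8],[0,0,0,0,0,0,0.8],[0,0,0.02,0,0,0,0.8],[0,0,0.04,0,0,0,0.8],[-0.03,0.018,0,0,0,0,0.8],[-0.03,0.018,0,0,0,0,0.8],[-0.018,0.009,0,0,0,0,0.8],[0,0,0,0,0,0,0.8],[0,0,0,0,0,0,0.8]]'
python3 - <<'E'
from h import *
o=get_obs();b=get_image("wrist");cv2.imwrite("pics/w7.png",b);print(o["position"],o["tcp_rot"])
cv2.imwrite("pics/w7c.png",cv2.resize(b[0:190,165:385],None,fx=3.1,fy=3.1,interpolation=cv2.INTER_CUBIC))
E
```

```text
time: 14.0
position: [0.4886, 0.0181, 0.0827]
tcp_rot: [-1.541, 2.737, -0.001]
wrist_force: [0.4, 0.2, 0.2]
opening: 0.0684
[0.48857577 0.01814786 0.08274427] [-1.54079295e+00  2.73672158e+00 -1.49830673e-03]
```

View pics/w7c.png

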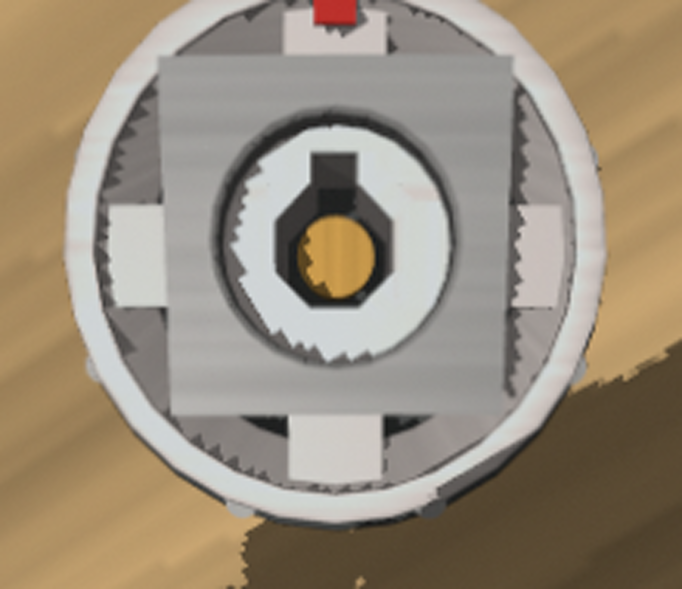

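```bash
python3 - <<'E'
from h import *
cm=cam("wrist",dict(position=[.48858,.01815,.08274],tcp_rot=[-1.5408,2.7367,-.0015]))
f=lambda a:np.array(a)/3.1+[165,0]-.34
s=p2w(cm,f([[160,57],[513,57],[504,413],[171,414]]),.072);d=s[1]-s[0];print(s.mean(0),np.linalg.norm(np.roll(s,-1,0)-s,axis=1),np.degrees(np.arctan2(d[1],d[0])))
print(p2w(cm,f([[334.5,249.5],[334,152]]),.06))
E
python3 -m handwheel '[[0,-0.02,0.02,0,0,3,1],[-0.003,-0.034,0.01,0,0,3,1],[-0.003,-0.034,0,0,0,3,1],[-0.003,-0.034,0,0,0,3,1],[-0.003,-0.034,0,0,0,3,1],[-0.003,-0.034,0,0,0,3,1],[-0.003,-0.034,0,0,0,3,1],[-0.003,-0.034,0,0,0,3,1],[-0.003,-0.034,0,0,0,2.5,1],[0,0,0,0,0,0,1]]'
python3 -m handwheel '[[0,0,0,0,0,0,1],[0,0,0,0,0,0,1]]'
python3 - <<'E'
from h import *
o=get_obs();b=get_image("wrist");cv2.imwrite("pics/w8.png",b);print(o["position"],o["tcp_rot"])
cm=cam("wrist",o);H,S,V=cv2.split(cv2.cvtColor(b,cv2.COLOR_BGR2HSV))
r=((H<15)&(S>160)).astype(np.uint8)
for box in[(170,80,380,300)]:print(rect(r,box,.012,cm))
v=np.degrees(2*np.arctan2(o["tcp_rot"][1],o["tcp_rot"][0]));print(v)
print(w2p(cm,[[.4645,-.277,.012]]))
E
```

```text
[ 0.56537309 -0.02733269  0.072     ] [0.05942045 0.05937445 0.06043565 0.05960046] -121.26896393920816
[[ 0.56518497 -0.02655867  0.06      ]
 [ 0.57975615 -0.03533073  0.06      ]]
time: 15.05
position: [0.463, -0.2815, 0.1121]
tcp_rot: [2.116, -2.32, 0.004]
wrist_force: [-0.4, -0.6, -0.6]
opening: 0.0853
time: 15.25
position: [0.4644, -0.2731, 0.1121]
tcp_rot: [-2.127, 2.311, 0.001]
wrist_force: [0.7, 0.3, -0.4]
opening: 0.0856
[ 0.46444195 -0.2731449   0.11212625] [-2.12680739e+00  2.31129921e+00  6.96701117e-04]
((464.46435546875, -277.67498779296875), (59.01768112182617, 60.451866149902344), 85.28546142578125)
265.23917701481247
[[280.45580061 194.49606902]]
```

Spacer sits within 1 mm of the bore. Now I'll grasp the friction plate, aiming at (0.4645, -0.2777) and reported z ≈ -0.038.

```bash
python3 -m handwheel '[[0,-0.0045,-0.03,0,0,0,0.8],[0,0,-0.04,0,0,0,0.8],[0,0,-0.035,0,0,0,0.8],[0,0,-0.025,0,0,0,0.8],[0,0,-0.01,0,0,0,0.8],[0,0,0,0,0,0,0.8],[0,0,0,0,0,0,0.8]]' 50; python3 -m handwheel '[[0,0,-0.007,0,0,0,0.8],[0,0,-0.003,0,0,0,0.8],[0,0,0,0,0,0,0.76]]'
```

```text
time: 16.0
position: [0.4651, -0.2781, -0.0267]
tcp_rot: [-2.128, 2.31, -0.002]
wrist_force: [0.1, -1.0, 0.4]
opening: 0.0682
time: 16.3
position: [0.464, -0.2784, -0.0375]
tcp_rot: [2.127, -2.312, 0.001]
wrist_force: [0.3, 0.6, 0.7]
opening: 0.0653
```

```bash
python3 -m handwheel '[[0,0,0,0,0,0,0.5],[0,0,0,0,0,0,0.5],[0,0,0,0,0,0,0.5],[0,0,0,0,0,0,0.5]]'; python3 -m handwheel '[[0,0,0.02,0,0,0,0.5],[0,0,0.035,0,0,0,0.5],[0,0,0.035,0,0,0,0.5],[0,0.02,0.032,0,0,-2,0.5],[0.003,0.034,0,0,0,-3,0.5],[0.003,0.034,0,0,0,-3,0.5],[0.003,0.034,0,0,0,-3,0.5],[0.003,0.034,0,0,0,-3,0.5],[0.003,0.034,0,0,0,-3,0.5],[0.003,0.034,0,0,0,-3,0.5]]'; python3 -m handwheel '[[0.003,0.034,0,0,0,-3,0.5],[0.003,0.03,0,0,0,-3,0.5],[0,0.008,0,0,0,-0.5,0.5],[0,0,0,0,0,0,0.5],[0,0,0,0,0,0,0.5],[0,0,0,0,0,0,0.5]]'
python3 - <<'E'
from h import *
o=get_obs();b=get_image("wrist");cv2.imwrite("pics/w9.png",b);print(o["position"],o["tcp_rot"])
cm=cam("wrist",o);H,S,V=cv2.split(cv2.cvtColor(b,cv2.COLOR_BGR2HSV))
r=((H<15)&(S>160)).astype(np.uint8);g=((S<40)&(V>60)).astype(np.uint8)
zt=o["position"][2]+.0375+.012
print(zt,rect(r,(190,190,365,360),zt,cm))
print(np.degrees(2*np.arctan2(o["tcp_rot"][1],o["tcp_rot"][0])))
E
```

```text
time: 16.7
position: [0.4642, -0.2785, -0.0371]
tcp_rot: [-2.127, 2.312, -0.001]
wrist_force: [-1.1, 0.6, 4.9]
opening: 0.0584
time: 17.7
position: [0.4817, -0.053, 0.0843]
tcp_rot: [1.69, -2.648, 0.0]
wrist_force: [0.2, -1.0, -1.1]
opening: 0.0588
time: 18.3
position: [0.4878, 0.0159, 0.0842]
tcp_rot: [1.537, -2.739, 0.001]
wrist_force: [-0.0, 0.6, -1.7]
opening: 0.0586
[0.48777319 0.01585569 0.08415838] [ 1.53729682e+00 -2.73884275e+00  7.79402073e-04]
0.1336583750318947 ((488.77886962890625, 14.442832946777344), (59.65913391113281, 62.65591049194336), 58.62540054321289)
-121.38950183169749
```

```bash
python3 -m handwheel '[[0.02,-0.011,0,0,0,0,0.5],[0.029,-0.0155,0,0,0,0,0.5],[0.0286,-0.0155,0,0,0,0,0.5],[0,0,-0.02,0,0,0,0.5],[0,0,-0.02,0,0,0,0.5],[0,0,0,0,0,0,0.5],[0,0,0,0,0,0,0.5],[0,0,-0.005,0,0,0,0.5],[0,0,0,0,0,0,0.5],[0,0,0,0,0,0,0.5]]'
```

```text
time: 19.35
position: [0.5659, -0.0243, 0.0399]
tcp_rot: [-1.54, 2.737, -0.001]
wrist_force: [0.3, -0.3, -0.7]
opening: 0.0587
```

```bash
python3 -m handwheel '[[-0.0003,-0.0015,-0.003,0,0,0,0.5],[0,0,0,0,0,0,0.5],[0,0,0,0,0,0,0.5]]';python3 -m handwheel '[[0,0,-0.001,0,0,0,0.5],[0,0,0,0,0,0,0.5],[0,0,0,0,0,0,0.5]]'
```

```text
time: 19.65
position: [0.5652, -0.0258, 0.0363]
tcp_rot: [1.54, -2.738, 0.0]
wrist_force: [0.3, 0.3, -1.2]
opening: 0.0584
time: 19.95
position: [0.5652, -0.0257, 0.0353]
tcp_rot: [1.541, -2.738, -0.0]
wrist_force: [-0.3, 0.4, -1.1]
opening: 0.0587
```

```bash
python3 -m handwheel '[[0,-0.0005,-0.001,0,0,0,0.5],[0,0,0,0,0,0,0.5],[0,0,0,0,0,0,0.8],[0,0,0,0,0,0,0.8],[0,0,0,0,0,0,0.8],[0,0,0.02,0,0,0,0.8],[0,0,0.035,0,0,0,0.8],[-0.03,0.018,0,0,0,0,0.8],[-0.03,0.018,0,0,0,0,0.8],[-0.017,0.008,0,0,0,0,0.8]]';python3 -m handwheel '[[0,0,0,0,0,0,0.8],[0,0,0,0,0,0,0.8],[0,0,0,0,0,0,0.8]]'
python3 - <<'E'
from h import *
o=get_obs();b=get_image("wrist");cv2.imwrite("pics/w10.png",b);print(o["position"],o["tcp_rot"])
cm=cam("wrist",o);H,S,V=cv2.split(cv2.cvtColor(b,cv2.COLOR_BGR2HSV))
r=((H<15)&(S>140)).astype(np.uint8)
box=(200,12,345,160);x=p2w(cm,[[0,0]],.084)
print(rect(r,(205,18,345,160),.084,cm))
# bore: brass/dark inside hole - circle of white hub through hole
g=((S<60)&(V>150)).astype(np.uint8);print(rect(g,(235,45,310,125),.06,cm))
print(w2p(cm,[[.5653,-.027,.084],[.5653,-.027,.06]]))
E
```

```text
time: 20.95
position: [0.4859, 0.0193, 0.0893]
tcp_rot: [1.543, -2.736, -0.001]
wrist_force: [-0.5, 0.5, -0.9]
opening: 0.0683
time: 21.25
position: [0.4896, 0.0171, 0.0895]
tcp_rot: [-1.539, 2.738, -0.001]
wrist_force: [0.2, -0.4, 0.1]
opening: 0.0683
[0.4896262  0.0171092  0.08954931] [-1.53861584e+00  2.73776166e+00 -1.19855054e-03]
((564.7935180664062, -26.347808837890625), (59.78404235839844, 59.46625900268555), 58.86785888671875)
((564.5906372070312, -28.72106170654297), (39.23118209838867, 38.39849090576172), 13.308516502380371)
[[271.86063414  79.47991671]
 [272.43831235  83.0885621 ]]
```

```bash
python3 -m handwheel '[[0,0,0.045,0,0,0,1],[0,0.01,0.04,0,0,0,1],[-0.01,0.034,0.01,0,0,0,1],[-0.01,0.034,0,0,0,0,1],[-0.01,0.034,0,0,0,0,1],[-0.01,0.034,0,0,0,0,1],[-0.01,0.034,0,0,0,0,1],[-0.01,0.034,0,0,0,0,1],[-0.01,0.019,0,0,0,0,1],[0,0,0,0,0,0,1]]';python3 -m handwheel '[[0,0,0,0,0,0,1],[0,0,0,0,0,0,1],[0,0,0,0,0,0,1]]'
python3 - <<'E'
from h import *
o=get_obs();b=get_image("wrist");cv2.imwrite("pics/w11.png",b);print(o["position"],o["tcp_rot"])
cm=cam("wrist",o);u=w2p(cm,[[.455,.23,.119]])[0].astype(int);print(u)
x0=max(u[0]-65,0);y0=max(u[1]-65,0);print(x0,y0)
cv2.imwrite("pics/w11c.png",cv2.resize(b[y0:y0+130,x0:x0+130],None,fx=4.5,fy=4.5,interpolation=cv2.INTER_CUBIC))
E
```

```text
time: 22.3
position: [0.4324, 0.2036, 0.1812]
tcp_rot: [1.55, -2.724, 0.001]
wrist_force: [-0.9, 0.4, 0.2]
opening: 0.0851
time: 22.6
position: [0.4349, 0.1966, 0.1812]
tcp_rot: [1.531, -2.734, 0.001]
wrist_force: [-0.6, -0.6, 0.0]
opening: 0.0852
[0.43493807 0.19655728 0.18124555] [ 1.53137880e+00 -2.73378144e+00  7.50146245e-04]
[223 207]
158 142
```

View pics/w11c.png

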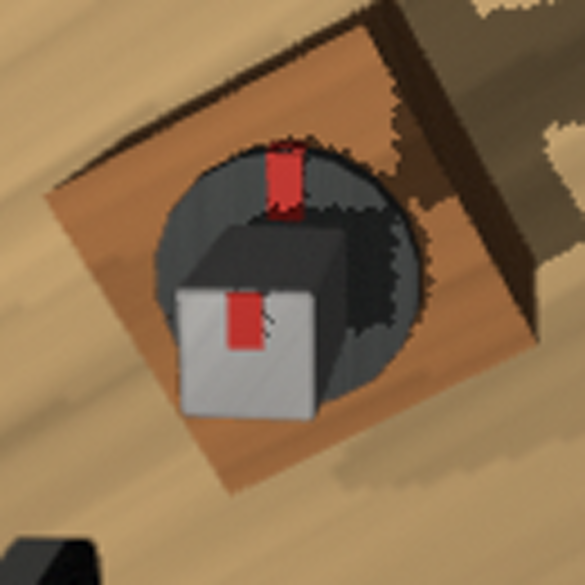

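Run:
```python
from h import *
o=dict(position=[.43494,.19656,.18125],tcp_rot=[1.53138,-2.73378,.00075]);cm=cam("wrist",o)
f=lambda a:np.array(a)/4.5+[158,142]-.4
q=f([[178,290],[314,291],[316,419],[182,414]])
print(pnp(cm,q,.024))
Q=p2w(cm,q,.119);d=np.roll(Q,-1,0)-Q;print(Q.mean(0),np.linalg.norm(d,axis=1),np.degrees(np.arctan2(d[:,1],d[:,0])))
k=p2w(cm,f([[245,292],[245,350],[290,276],[286,148]]),.119);print(k)
F=p2w(cm,f([[290,276],[286,148]]),.074);print(F);a=F[1]-F[0];print(np.degrees(np.arctan2(a[1],a[0])))
print(np.degrees(2*np.arctan2(o["tcp_rot"][1],o["tcp_rot"][0])))
```

```text
(array([0.44942143, 0.24626552, 0.10971745]), np.float64(-123.54822817457486), array([-0.03057034, -0.01637749,  0.99939844]), np.float64(0.2755972248748435))
[0.45123808 0.24299519 0.119     ] [0.02313778 0.02327835 0.02339118 0.0225743 ] [-122.01384357  146.85933167   56.24574567  -33.79179619]
[[0.46066215 0.23695609 0.119     ]
 [0.45210575 0.24289405 0.119     ]
 [0.4589923  0.22884749 0.119     ]
 [0.47752224 0.21707659 0.119     ]]
[[0.45174159 0.24207333 0.074     ]
 [0.47377619 0.22807613 0.074     ]]
-32.42522337217881
-121.4875677124258
```

```bash
python3 -m handwheel '[[0.008,0.023,0,0,0,-1.3,0.7],[0.0085,0.023,0,0,0,0,0.7],[0,0,0,0,0,0,0.7],[0,0,-0.02,0,0,0,0.7],[0,0,-0.02,0,0,0,0.7],[0,0,0,0,0,0,0.7],[0,0,0,0,0,0,0.7],[0,0,0,0,0,0,0.7]]'
python3 - <<'E'
from h import *
o=get_obs();b=get_image("wrist");cv2.imwrite("pics/w12.png",b);print(o["position"],o["tcp_rot"],o["wrist_force"])
cm=cam("wrist",o);H,S,V=cv2.split(cv2.cvtColor(b,cv2.COLOR_BGR2HSV))
u=w2p(cm,[[.4514,.2426,.119]])[0];print(u)
g=((S<40)&(V>110)).astype(np.uint8);x,y=u.astype(int)
R=((S>150)&((H<8)|(H>172))).astype(np.uint8);print(rect(g|R,(x-45,y-45,x+45,y+45),.119,cm))
E
```

```text
time: 23.45
position: [0.4495, 0.2391, 0.1418]
tcp_rot: [1.51, -2.746, -0.002]
wrist_force: [0.8, 0.9, 0.2]
opening: 0.0597
[0.44949341 0.23912301 0.14175643] [ 1.51009136e+00 -2.74575905e+00 -1.77134956e-03] [0.81012423 0.87290514 0.2263549 ]
[268.85401916 225.67343927]
((445.80645751953125, 247.25149536132812), (22.96802520751953, 8.44430923461914), 57.52984619140625)
```

Run:
```python
from h import *
o=dict(position=[.44949,.23912,.14176],tcp_rot=[1.51009,-2.74576,-.00177]);cm=cam("wrist",o)
b=cv2.imread("pics/w12.png");H,S,V=cv2.split(cv2.cvtColor(b,cv2.COLOR_BGR2HSV))
for y in range(195,275,6):print(y,[f"{V[y,x]}/{S[y,x]//10}" for x in range(225,316,6)])
```

```text
195 ['174/15', '172/15', '80/6', '34/0', '33/0', '55/0', '56/0', '56/0', '56/0', '56/0', '42/0', '33/1', '33/0', '81/15', '81/15', '82/15']
201 ['160/15', '158/15', '76/1', '33/1', '33/0', '54/0', '56/0', '56/0', '56/0', '55/0', '50/1', '33/1', '35/1', '47/8', '83/15', '81/15']
207 ['159/15', '159/15', '74/0', '77/0', '73/0', '56/1', '58/0', '56/0', '56/0', '56/0', '53/1', '34/1', '34/0', '80/13', '74/15', '77/15']
213 ['158/15', '159/15', '74/0', '73/0', '71/0', '80/0', '79/0', '91/21', '83/11', '78/0', '76/0', '34/0', '42/0', '135/14', '167/15', '81/15']
219 ['180/11', '163/15', '160/15', '74/0', '71/0', '82/0', '79/1', '91/20', '82/7', '76/0', '74/0', '71/0', '70/0', '167/15', '161/15', '165/15']
225 ['167/10', '164/15', '167/15', '78/2', '73/1', '77/1', '80/1', '82/7', '79/5', '77/1', '74/0', '73/0', '152/14', '165/15', '164/15', '158/15']
231 ['186/11', '192/11', '169/15', '175/15', '81/4', '80/0', '163/0', '78/0', '76/0', '78/1', '73/0', '131/13', '154/15', '155/15', '161/15', '174/11']
237 ['191/10', '184/10', '174/13', '157/15', '153/14', '164/0', '163/1', '160/0', '161/0', '
[... 353 characters left out ...]
 '170/11', '171/10', '181/11', '184/10']
255 ['199/10', '198/10', '200/11', '196/10', '160/15', '163/15', '166/15', '186/10', '172/10', '177/10', '171/10', '175/10', '192/10', '193/11', '190/11', '189/10']
261 ['202/11', '198/10', '193/10', '188/10', '188/10', '187/11', '191/10', '195/10', '193/11', '191/11', '191/10', '193/11', '193/11', '189/10', '188/11', '189/10']
267 ['195/10', '192/10', '189/10', '188/10', '191/11', '195/11', '197/11', '191/10', '193/11', '194/10', '195/10', '192/11', '189/10', '189/10', '189/10', '188/11']
273 ['189/10', '190/11', '192/11', '195/11', '198/10', '192/11', '193/11', '194/11', '196/10', '194/10', '190/11', '188/11', '189/10', '188/11', '187/11', '184/10']
```

```bash
python3 -m handwheel '[[0.001,0.002,-0.02,0,0,0,0.7],[0,0,-0.02,0,0,0,0.7],[0,0,0,0,0,0,0.7],[0,0,0,0,0,0,0.7]]'; python3 -m handwheel '[[0,0,-0.02,0,0,0,0.7],[0,0,-0.014,0,0,0,0.7],[0,0,0,0,0,0,0.7],[0,0,0,0,0,0,0.7]]'
```

```text
time: 23.9
position: [0.4498, 0.2416, 0.1014]
tcp_rot: [1.512, -2.744, -0.001]
wrist_force: [0.6, 0.3, 0.6]
opening: 0.0596
time: 24.3
position: [0.4496, 0.2416, 0.0671]
tcp_rot: [1.512, -2.743, -0.001]
wrist_force: [0.6, -0.3, -0.7]
opening: 0.0597
```

```bash
python3 -m handwheel '[[0.0012,0.0005,-0.006,0,0,0,0.7],[0,0,-0.005,0,0,0,0.7],[0,0,0,0,0,0,0.7],[0,0,0,0,0,0,0],[0,0,0,0,0,0,0],[0,0,0,0,0,0,0],[0,0,0,0,0,0,0],[0,0,0,0,0,0,0]]' 70; python3 -m handwheel '[[0,0,0.003,0,0,0,0],[0,0,0.003,0,0,0,0],[0,0,0,0,0,0,0]]'
```

```text
time: 25.1
position: [0.4512, 0.2425, 0.0563]
tcp_rot: [1.512, -2.744, -0.002]
wrist_force: [-0.7, -0.1, 4.4]
opening: 0.0228
time: 25.4
position: [0.4503, 0.2418, 0.0617]
tcp_rot: [1.511, -2.743, -0.001]
wrist_force: [0.2, 0.2, -3.9]
opening: 0.0229
```

```bash
python3 -m handwheel '[[0,0,0.02,0,0,0,0],[0,0,0.03,0,0,0,0],[0,0,0.03,0,0,0,0],[0,0,0.02,0,0,0,0],[0.01,-0.023,0,0,0,1.2,0],[0.013,-0.031,0,0,0,0,0],[0.013,-0.031,0,0,0,0,0],[0.013,-0.031,0,0,0,0,0],[0.013,-0.031,0,0,0,0,0],[0.013,-0.031,0,0,0,0,0]]'; python3 -m handwheel '[[0.013,-0.031,0,0,0,0,0],[0.013,-0.031,0,0,0,0,0],[0.013,-0.029,0,0,0,0,0],[0,0,0,0,0,0,0],[0,0,0,0,0,0,0],[0,0,0,0,0,0,0],[0,0,0,0,0,0,0]]'
python3 - <<'E'
from h import *
o=get_obs();b=get_image("wrist");cv2.imwrite("pics/w13.png",b);print(o["position"],o["tcp_rot"],o["wrist_force"],o["opening"])
print(np.degrees(2*np.arctan2(o["tcp_rot"][1],o["tcp_rot"][0])))
cv2.imwrite("pics/w13c.png",cv2.resize(b[120:320,175:385],None,fx=3,fy=3,interpolation=cv2.INTER_CUBIC))
E
```

```text
time: 26.4
position: [0.5254, 0.0628, 0.1614]
tcp_rot: [1.54, -2.726, -0.002]
wrist_force: [0.6, 0.3, -2.9]
opening: 0.0229
time: 27.1
position: [0.5641, -0.0252, 0.1614]
tcp_rot: [1.543, -2.725, -0.003]
wrist_force: [-0.3, 0.5, -3.8]
opening: 0.0229
[ 0.56411277 -0.02517962  0.16140913] [ 1.54315812 -2.72513654 -0.00292587] [-0.30998137  0.52306874 -3.80066692] 0.022864717258205852
-120.95700534122668
```

View pics/w13c.png

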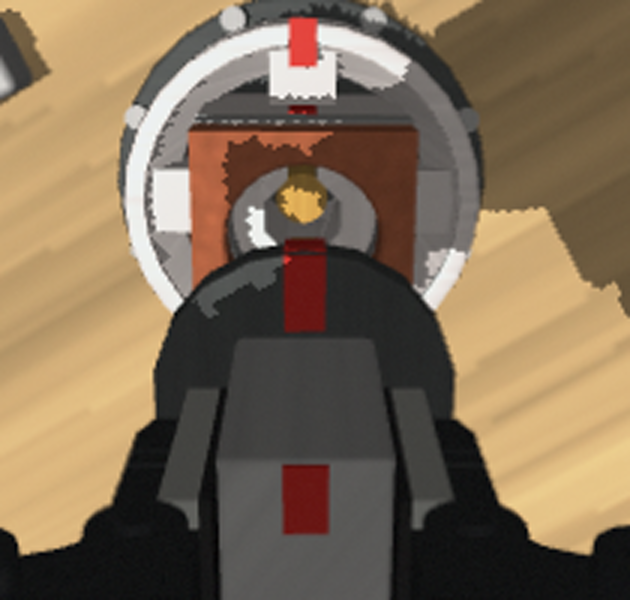

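The picture shows the arbor upright, its red stripe in line with the hub's mark (crop (305,290) against (303,42)), and both plates square on the hub. Next I'll work out the offset.

Run:
```python
from h import *
o=dict(position=[.56411,-.02518,.16141],tcp_rot=[1.54316,-2.72514,-.00293]);cm=cam("wrist",o)
f=lambda a:np.array(a)/3.+[175,120]-.33
y=np.radians(-120.96+90);ex=np.array([np.cos(y),np.sin(y)])
F=p2w(cm,f([[305,248],[154,380],[455,380]]),.1794);print("flange c",F[0,:2]-.027*ex,F)
H=p2w(cm,f([[218,460],[390,460]]),.2244);print(H,np.linalg.norm(H[1]-H[0]),H.mean(0)[:2]-.012*ex)
d=H[1]-H[0];print("yaw",np.degrees(np.arctan2(d[1],d[0]))+90)
p=p2w(cm,f([[190,128],[418,128]]),.084);d=p[1]-p[0];print("plate far edge mid->c",p.mean(0)[:2]-.03*ex,np.linalg.norm(d),np.degrees(np.arctan2(d[1],d[0]))+90)
m=p2w(cm,f([[303,42]]),.045)[0,:2]-np.array([.5653,-.027]);print("mark",np.degrees(np.arctan2(m[1],m[0])))
```

```text
flange c [ 0.56408817 -0.02585507] [[ 0.58724139 -0.03974494  0.1794    ]
 [ 0.58022973 -0.00473466  0.1794    ]
 [ 0.55297904 -0.04989627  0.1794    ]]
[[ 0.58011477 -0.02206767  0.2244    ]
 [ 0.5686731  -0.04100018  0.2244    ]] 0.02212128919408125 [ 0.56410361 -0.02536065]
yaw -31.1462281013457
plate far edge mid->c [ 0.56524245 -0.02706053] 0.05926653392434204 -30.993632493794507
mark -30.957142431004577
```

```bash
python3 -m handwheel '[[0.0012,-0.0013,-0.015,0,0,0,0],[0,0,-0.015,0,0,0,0],[0,0,-0.006,0,0,0,0],[0,0,0,0,0,0,0],[0,0,0,0,0,0,0],[0,0,-0.005,0,0,0,0],[0,0,-0.005,0,0,0,0],[0,0,0,0,0,0,0],[0,0,0,0,0,0,0]]' 70; python3 -m handwheel '[[0,0,-0.004,0,0,0,0],[0,0,-0.004,0,0,0,0],[0,0,0,0,0,0,0]]'
```

```text
time: 28.05
position: [0.5658, -0.0282, 0.1157]
tcp_rot: [1.54, -2.727, -0.001]
wrist_force: [-1.0, 0.3, -3.2]
opening: 0.023
time: 28.35
position: [0.5653, -0.0281, 0.1071]
tcp_rot: [1.54, -2.726, -0.002]
wrist_force: [-0.4, 1.0, -3.8]
opening: 0.023
```

```bash
python3 -m handwheel '[[0,0.0012,0,0,0,0,0],[0,0,-0.004,0,0,0,0],[0,0,-0.003,0,0,0,0],[0,0,0,0,0,0,0]]' 70; python3 -m handwheel '[[0,0,-0.003,0,0,0,0],[0,0,0,0,0,0,0],[0,0,0,0,0,0,0]]'
```

```text
time: 28.75
position: [0.5654, -0.0269, 0.1002]
tcp_rot: [1.54, -2.726, -0.002]
wrist_force: [0.6, -0.2, -4.5]
opening: 0.0229
time: 29.05
position: [0.5658, -0.0271, 0.0977]
tcp_rot: [1.54, -2.727, -0.001]
wrist_force: [0.6, -1.0, -4.1]
opening: 0.0231
```

Inside the bore with no side force. Now for the key entry, in small steps.

```bash
python3 -m handwheel '[[0,0,-0.002,0,0,0,0],[0,0,0,0,0,0,0]]' 70; python3 -m handwheel '[[0,0,-0.002,0,0,0,0],[0,0,0,0,0,0,0]]';python3 -m handwheel '[[0,0,-0.002,0,0,0,0],[0,0,0,0,0,0,0]]'
```

```text
time: 29.25
position: [0.5657, -0.027, 0.0956]
tcp_rot: [1.54, -2.727, -0.001]
wrist_force: [-0.1, 0.3, -4.5]
opening: 0.0229
time: 29.45
position: [0.5657, -0.027, 0.0935]
tcp_rot: [1.54, -2.727, -0.001]
wrist_force: [-0.0, -0.0, -3.8]
opening: 0.0233
time: 29.65
position: [0.5656, -0.027, 0.0915]
tcp_rot: [1.54, -2.727, -0.001]
wrist_force: [-0.6, 0.5, -4.2]
opening: 0.0228
```

```bash
python3 -m handwheel '[[0,0,-0.003,0,0,0,0],[0,0,-0.002,0,0,0,0],[0,0,0,0,0,0,0]]' 90; python3 -m handwheel '[[0,0,-0.002,0,0,0,0],[0,0,-0.002,0,0,0,0],[0,0,0,0,0,0,0]]';python3 -m handwheel '[[0,0,-0.003,0,0,0,0],[0,0,0,0,0,0,0]]'
```

```text
time: 29.95
position: [0.5655, -0.0269, 0.0863]
tcp_rot: [1.54, -2.727, -0.002]
wrist_force: [-0.2, 0.8, -3.1]
opening: 0.0224
time: 30.25
position: [0.5662, -0.0271, 0.0832]
tcp_rot: [1.54, -2.728, -0.001]
wrist_force: [-1.7, -0.3, 3.7]
opening: 0.0226
time: 30.45
position: [0.5662, -0.0271, 0.0801]
tcp_rot: [1.541, -2.728, -0.001]
wrist_force: [-2.0, 0.4, 5.2]
opening: 0.0227
```

Ejector contact at about 0.084, as expected, so the key is in the keyway. I'll keep pressing to the flange.

```bash
python3 -m handwheel '[[0,0,-0.002,0,0,0,0],[0,0,-0.001,0,0,0,0],[0,0,0,0,0,0,0]]' 110; python3 -m handwheel '[[0,0,-0.002,0,0,0,0],[0,0,0,0,0,0,0],[0,0,0,0,0,0,0]]';python3 -m handwheel '[[0,0,-0.001,0,0,0,0],[0,0,0,0,0,0,0],[0,0,0,0,0,0,0]]'
```

```text
time: 30.75
position: [0.5663, -0.0271, 0.0773]
tcp_rot: [1.54, -2.728, -0.001]
wrist_force: [-1.9, 0.4, 6.4]
opening: 0.0227
time: 31.05
position: [0.5663, -0.0271, 0.0754]
tcp_rot: [1.541, -2.728, -0.001]
wrist_force: [-2.9, -0.4, 7.5]
opening: 0.022
time: 31.35
position: [0.5663, -0.0272, 0.0745]
tcp_rot: [1.541, -2.728, -0.001]
wrist_force: [-2.3, -1.0, 8.4]
opening: 0.0224
```

```bash
python3 -m handwheel '[[0,0,-0.001,0,0,0,0],[0,0,0,0,0,0,0],[0,0,0,0,0,0,0]]' 110; python3 -m handwheel '[[0,0,-0.001,0,0,0,0],[0,0,0,0,0,0,0],[0,0,0,0,0,0,0]]'
```

```text
time: 31.65
position: [0.5664, -0.0272, 0.0744]
tcp_rot: [1.541, -2.728, -0.001]
wrist_force: [-5.0, 0.1, 14.7]
opening: 0.0222
time: 31.95
position: [0.5664, -0.0271, 0.0743]
tcp_rot: [1.541, -2.729, -0.002]
wrist_force: [-7.5, 0.2, 23.0]
opening: 0.0223
```

Hard stop at 0.0744 (predicted 0.074) with the force rising. I'll ease the side load a little, confirm it is steady, and hand in.

```bash
python3 -m handwheel '[[-0.0005,0,0,0,0,0,0],[0,0,0,0,0,0,0],[0,0,0,0,0,0,0],[0,0,0,0,0,0,0],[0,0,0,0,0,0,0]]' 110
python3 - <<'E'
from h import *
o=get_obs();b=get_image("wrist");cm=cam("wrist",o)
H,S,V=cv2.split(cv2.cvtColor(b,cv2.COLOR_BGR2HSV));r=((H<15)&(S>150)).astype(np.uint8)
print(o["position"],o["wrist_force"],o["opening"],np.degrees(2*np.arctan2(o["tcp_rot"][1],o["tcp_rot"][0])))
# friction plate visible beyond the flange: far corners
f=p2w(cm,w2p(cm,[[.5653,-.027,.084]]),.084)
ys,xs=np.nonzero(r);P=p2w(cm,np.c_[xs,ys],.084)[:,:2]-[.5653,-.027]
y=np.radians(-31.1);u=P@[np.cos(y),np.sin(y)];v=P@[-np.sin(y),np.cos(y)]
k=(abs(u)<.036)&(abs(v)<.036);print("plate u max, v range",np.percentile(u[k],99.5),np.percentile(v[k],[.5,99.5]))
E
```

```text
time: 32.45
position: [0.5664, -0.0271, 0.0743]
tcp_rot: [1.541, -2.729, -0.001]
wrist_force: [-6.9, 0.6, 21.6]
opening: 0.0222
[ 0.56641938 -0.02714948  0.07433163] [-6.89094254  0.59906743 21.57597189] 0.022186617307302123 -121.09440155470321
plate u max, v range 0.031566705815290384 [-0.029077    0.02980977]
```

The plate edges read +31.6 mm, and -29.1 to +29.8 mm, so it is centred to about 1–1.5 mm. Handing in.

```bash
python3 -c "from cell import hand_in; print(hand_in())"
```

```text
the job is handed in; nothing more can be done
None
```

The job is handed in at about 32.5 s. The spacer and then the friction plate are on the large pulley's hub. The arbor is through both with its key in the keyway, and it is still gripped and pressed down. `hand_in` reported no verdict.

**Last checks:**
- **Plates:** the spacer measured within about 1 mm of the bore, with its edges in line to under 1°. The friction plate measured within about 1.5 mm with the arbor down. It was 0.5° or less out of line with the hub just after placing.
- **Arbor:** the spring pin was felt at the expected depth, and there was a hard stop at reported z 0.0743, against 0.074 predicted. The push at hand-in was about 21.6 N, including the spring.
- **Grip:** the jaws held the head at a 22 mm reading with the grip set to 110 N. The opening reads 1–2 mm under true size.

**What disagreed or went wrong:**
- **Fingertips:** they sat roughly 35 mm farther back than the TCP description implies. My first closes on the spacer therefore missed it, and one pressed on its top with about 42 N. It had not moved when I checked after the first miss, and the pick after that probing went through. I then found the gripping height by feel.
- **Side load:** about 7 N of sideways force stayed on the arbor at the end. A 0.5 mm shift barely reduced it.
- **Not checked:** I took no final picture of the other things on the bench. I felt no contact with any of them.

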